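Show the job camera which stone goes in which tray

TASK

Tell the job camera at the jeweller's bench that the green stone belongs in the blue tray: with the fingers pointing straight down and their tips two to four centimetres above it, point at the middle of the green stone and stay there for a good two seconds, then point at the middle of the blue tray in the same way for a good two seconds, then press the green button fully down to save and let it come up again. Only point: touch, move or lift none of the stones, dishes and trays, do not dip down over the other stones or the red tray, and leave everything else on the bench where it is.

Things in the scene. Friction and masses are not known exactly. Their poses are not given: they have to be found in the camera images.
- stone_green: loose polished green stone, a round dome 40 mm across and 14 mm high, about 40 g; origin at the centre of its flat underside, z up, which rests 5 mm above the table within 17 mm of the middle of its dish (top of the stone 19 mm above the table)
- stone_amber: loose polished amber stone, a round dome 40 mm across and 14 mm high, about 40 g; origin at the centre of its flat underside, z up, which rests 5 mm above the table within 17 mm of the middle of its dish (top of the stone 19 mm above the table)
- stone_violet: loose polished violet stone, a round dome 40 mm across and 14 mm high, about 40 g; origin at the centre of its flat underside, z up, which rests 5 mm above the table within 17 mm of the middle of its dish (top of the stone 19 mm above the table)
- dish_green: fixed round white dish under the green stone, 96 mm across, floor 5 mm thick, rim 12 mm high; origin under its centre, on the table. The three dishes look alike and stand in the near row, in any order
- dish_amber: fixed round white dish under the amber stone, 96 mm across, floor 5 mm thick, rim 12 mm high; origin under its centre, on the table. The three dishes look alike and stand in the near row, in any order
- dish_violet: fixed round white dish under the violet stone, 96 mm across, floor 5 mm thick, rim 12 mm high; origin under its centre, on the table. The three dishes look alike and stand in the near row, in any order
- tray_blue_rim (a point): centre of the mouth of the blue job tray, level with its rim, 25 mm above the table; the tray is fixed, an open plastic box 85 mm (its x) by 115 mm (its y) by 25 mm high, with a same-coloured liner up to 12 mm and two small ring blanks standing in it that reach 28 mm above the table; z up
- tray_red_rim (a point): centre of the mouth of the red job tray, level with its rim, 25 mm above the table; the tray is fixed, an open plastic box 85 mm (its x) by 115 mm (its y) by 25 mm high, with a same-coloured liner up to 12 mm and two small ring blanks standing in it that reach 28 mm above the table; z up
- save_button_top (a point): centre of the top face of the green save button (32 mm across, vertical axis) on the job camera's flat grey switch box (90 by 80 by 30 mm, fixed); 52 mm above the table when up; the box and the two trays stand in the far row, in any order
- save_button (a joint): travel of the green save button in m: 0 = up, 0.006 = fully down; springy, it comes back up when let go; about 5 N takes it fully down
- amber_jar: bystander, loose, to be left alone: amber glass jar with black cap, 60 mm across, 75 mm high; origin under its centre
- clear_jar: bystander, loose, to be left alone: pale jar with steel cap, 76 mm across, 90 mm high; origin under its centre
- weight: bystander, loose, to be left alone: brass weight with a knob, 48 mm across, 62 mm high; origin under its centre
- brush: bystander, loose, to be left alone: brush lying on the table; origin at its middle on the table
- screwdriver: bystander, loose, to be left alone: screwdriver lying on the table; origin at its middle on the table
- ring_stick: bystander, loose, to be left alone: wooden ring stick, a standing cone 36 mm wide at its foot and 85 mm high; origin under its centre
- tray_blue: the blue job tray itself; origin under its centre, on the table, axes as for its rim point
- tray_red: the red job tray itself; origin under its centre, on the table, axes as for its rim point
Mind the look-alikes: they are no part of the job. Leave any black or yellow look-alike of the dish_green alone. What is meant by the tray_blue is not turquoise, and is the smaller of those in its own colour.

How it is judged:
By the outcome, as a careful person would: the job done as asked, in the order asked, and still so for the second after the job is handed in, with the robot touching nothing.
It also fails if it takes over 56 s, if anything falls off the work surface, if the arm or the gripper's body presses on something with over 40 N, if the wrist force passes 120 N, or if a joint passes its speed limit or range.

ROBOT

A 7-joint arm with a two-finger parallel gripper is mounted at the origin on the work surface. World frame = base frame: x ahead of the robot, y to its left, z up, the work surface at z = 0. Lengths are in m, angles in rad, forces in N, time in s.
With the tool pointing down it reaches from about 0.4 to 0.85 m from the base axis. Payload 10.4 kg.
Tool frame: the origin (TCP) lies between the finger pads, 19 mm behind the fingertips; this is the grasp point; z points along the fingers, y is the line along which they close (so a half turn about z gives the same grasp; the last joint's range is limited). The gripper opens to 85 mm and grips with 20 to 120 N. Pads are 22 mm wide; open, the fingers measure 114 mm over their backs; the gripper's body (76 mm by 85 mm) begins 54 mm behind the grasp point. The pads swing forward as they close: fully open they stand 13 mm farther back than shut.
Start: joints at [-1.201, 0.332, -0.065, 1.46, 0.022, 1.35, -0.088], TCP at [0.239, 0.577, 0.25] pointing down, gripper open.
Joint ranges: [-2.6, 2.6], [-0.5, 2.12], [-1.47, 1.34], [0.16, 2.42], [-1.27, 4.41], [0.06, 2.06], [-2.6, 2.6]. Speed limits (rad/s): [2.22, 2.22, 2.79, 2.79, 3.14, 3.14, 3.14].

INTERFACE

Orientations are given as a unit quaternion [x, y, z, w].
In Python, from workcell import * gives the robot as it stands. The module is installed in compiled form; this text tells all that it offers.
- The arm moves only by the tool carry_out, never from a script. Its argument "motion" is a list of rows, each an object with "xyz": the shift along the tool's x, y, z in m, a list of three; "angular": the turn, a rotation vector about the tool's x, y, z in degrees, a list of three. A call has 1 to 12 rows; each row is the pose to reach, as a shift and turn from the pose commanded when the call began, along the tool's axes at that moment; what a row does not reach only later rows make up. A row lasts 1/10 s, in which the tool goes at most 50 mm and 8.59 degrees, less where a joint would pass 70% of its speed; a pose out of reach is approached as far as the arm can. A call with a gripper value outside its range is refused whole. "hand" is the opening, from 0 (shut) to 1 (fully open), set as the call begins (left out, the last holds). The fingers move at their own pace and stop on an object; "grip_force" is the grip in N (left out, the last holds). Time passes only in rows, so rows that repeat a pose let the fingers close. It gives the time, the measured TCP pose, the force, the opening and the grip force at its end, in the units of the state.
- get_obs(): the state, without advancing time (a new reading comes with each control period).
- camera(name): name is "scene" or "side" or "wrist"; returns a dict with "img" (400x640x3 uint8, red, green, blue), "fx", "fy", "cx", "cy" (pixels), "extrinsics" (4x4, takes a point from camera to world coordinates). Camera axes: x right, y up, looking along -z (the intrinsics and any distortion apply to the point x, -y, -z); pixel columns grow to the right and rows downward; lengths in m; the calibration is good to about 2 mm. A picture is of the moment at which its call begins. There is no depth.
- hand_in(): hands the job in; it is judged then, once.
The state is a dict: "clock": time; "joint_pos": joint angles; "joint_velocities": joint speeds; "tau": joint torques, N m; "position": TCP position; "ee_rot": TCP orientation; "ft_force": force on the tool from outside, world axes, zero at the start; "torque": the same for the moment, N m; "grip_width": opening from 0.0 (shut) to 1.0 (fully open); "grasp_force": force on a finger pad.
Only numpy, scipy, OpenCV 4.12 (cv2) and the standard library are available. Lean on these libraries where they do the work, as an engineer would, in place of code of your own. Each camera call takes 0.05 s, during which the arm holds its last target. There are 200 camera calls.

## Working session

There is one attempt and no reset: what is moved stays moved. The work goes in short steps, Python scripts to look and compute and a tool call to move; the robot and the scene stay as the last step left them, time stands still between calls to the robot, and variables do not carry over. Pictures are saved under pics/ and viewed, at most 10 in all, crops included, and the job is handed in when it is done.

Besides the shell and the picture viewer there is one more tool, called after "Request:" as name([rows], argument=value, ...), one row to a line, values as JSON. carry_out: Moves the arm, as the interface text tells. Its arguments: {"type":"object","properties":{"motion":{"type":"array"},"hand":{"type":"number"},"grip_force":{"type":"number"}},"required":["motion"]}

```bash
mkdir -p pics; cat > h.py <<'E'
from workcell import *
import numpy as np, cv2
def ray(c,u,v):
    E=np.array(c["extrinsics"]); d=np.array([(u-c["cx"])/c["fx"],-(v-c["cy"])/c["fy"],-1.])
    return E[:3,3],E[:3,:3]@d
def onz(c,u,v,z):
    o,d=ray(c,u,v); return o+d*(z-o[2])/d[2]
def proj(c,p):
    E=np.array(c["extrinsics"]); q=E[:3,:3].T@(np.array(p)-E[:3,3])
    return c["cx"]+c["fx"]*q[0]/-q[2], c["cy"]+c["fy"]*q[1]/q[2]
E
python3 - <<'E'
from h import *
o=get_obs(); print({k:np.round(o[k],3) for k in("clock","position","ee_rot","grip_width","ft_force")})
for n in("scene","side"):
    c=camera(n); print(n,[k for k in c],c["fx"],c["cx"],c["cy"],np.round(c["extrinsics"],3).tolist(),{k:c[k] for k in c if 'dist' in k})
    cv2.imwrite(f"pics/{n}0.png",c["img"][:,:,::-1])
E
```

```text
{'clock': np.float64(0.0), 'position': array([0.239, 0.577, 0.249]), 'ee_rot': array([ 0.195,  0.981, -0.001, -0.   ]), 'grip_width': np.float64(1.001), 'ft_force': array([-0.071, -0.242,  0.151])}
scene ['img', 'fx', 'fy', 'cx', 'cy', 'extrinsics'] 469.1882718205804 320.52442113429885 199.9551499254187 [[-0.126, -0.684, 0.719, 1.424], [0.992, -0.076, 0.102, 0.142], [-0.015, 0.726, 0.688, 0.966], [0.0, 0.0, 0.0, 1.0]] {}
side ['img', 'fx', 'fy', 'cx', 'cy', 'extrinsics'] 395.95383340827135 322.1290816246686 198.13989385097406 [[0.732, 0.493, -0.469, -0.065], [-0.681, 0.543, -0.492, -0.611], [0.013, 0.68, 0.733, 0.976], [0.0, 0.0, 0.0, 1.0]] {}
```

View pics/scene0.png

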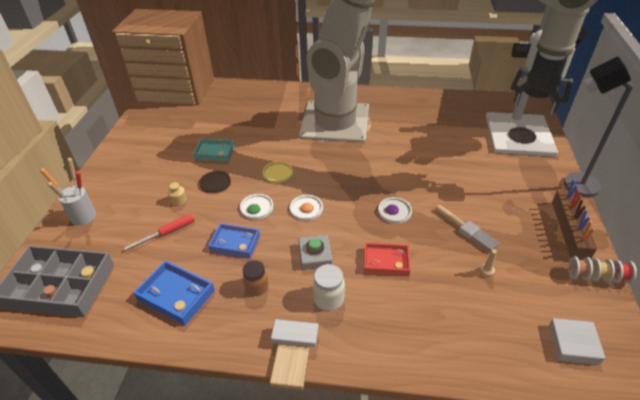

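View pics/side0.png

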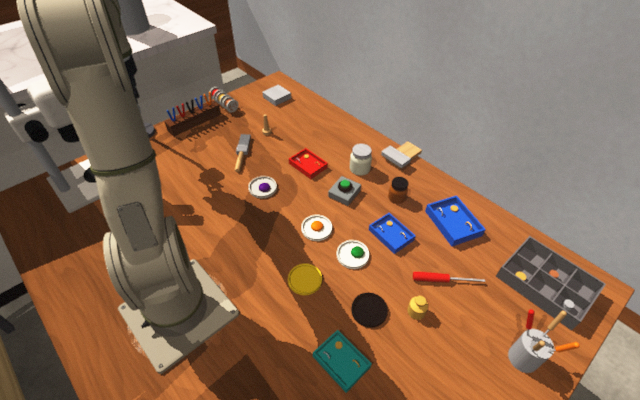

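In the scene view, the green stone is at (254,209) in a white dish. The look-alike dishes are yellow at (278,172) and black at (215,181). The blue candidates are the small tray at (235,240), the large tray at (175,292) and the turquoise tray at (215,151). The small blue tray fits, as it is blue rather than turquoise and the smaller of the two. The button is at (315,245).

```bash
cat > m.py <<'E'
from h import *
S={"scene":{"stone":(254,209),"tray":(235,240),"button":(315,245)},"side":{"stone":(357,253),"tray":(391,233),"button":(345,185)}}
def blob(img,n,uv):
    hsv=cv2.cvtColor(img,cv2.COLOR_RGB2HSV)
    lo,hi=((100,120,60),(128,255,255)) if n=="tray" else ((40,100,40),(85,255,255))
    m=cv2.inRange(hsv,lo,hi); cs,_=cv2.findContours(m,cv2.RETR_EXTERNAL,cv2.CHAIN_APPROX_NONE)
    return min(cs,key=lambda k:abs(cv2.pointPolygonTest(k,uv,True)) if cv2.pointPolygonTest(k,uv,True)<0 else -cv2.contourArea(k))
def tri(rs):
    A=0;b=0
    for o,d in rs:
        d=d/np.linalg.norm(d);P=np.eye(3)-np.outer(d,d);A=A+P;b=b+P@o
    return np.linalg.solve(A,b)
E
python3 - <<'E'
from m import *
R={}
for cn in S:
    c=camera(cn)
    for n,uv in S[cn].items():
        k=blob(c["img"],n,uv); M=cv2.moments(k); u,v=M["m10"]/M["m00"],M["m01"]/M["m00"]
        z={"stone":.010,"tray":.02,"button":.050}[n]
        R.setdefault(n,[]).append(ray(c,u,v))
        print(cn,n,cv2.boundingRect(k),cv2.contourArea(k),np.round((u,v),1),np.round(onz(c,u,v,z),4))
        if n=="tray":
            q=cv2.approxPolyDP(cv2.convexHull(k),4,True)[:,0]
            P=np.array([onz(c,a,b,.02)[:2] for a,b in q]);print(np.round(P,3).tolist())
for n in R: print(n,np.round(tri(R[n]),4))
c=camera("scene");a=cv2.resize(c["img"][120:330,130:350,::-1],None,fx=3,fy=2.8,interpolation=cv2.INTER_CUBIC)
cv2.imwrite("pics/crop.png",a[:590])
E
```

```text
scene stone (249, 206, 10, 6) 39.0 [253.4 208.4] [ 0.482 -0.19   0.01 ]
scene tray (209, 225, 49, 29) 635.5 [230.8 239.4] [ 0.6157 -0.22    0.02  ]
[[0.577, -0.156], [0.657, -0.157], [0.642, -0.273], [0.567, -0.264]]
scene button (249, 206, 10, 6) 39.0 [253.4 208.4] [ 0.5214 -0.1761  0.05  ]
side stone (351, 247, 13, 11) 91.5 [357.1 251.8] [ 0.4822 -0.1916  0.01  ]
side tray (369, 213, 46, 40) 944.5 [391.3 232.4] [ 0.6059 -0.2169  0.02  ]
[[0.658, -0.159], [0.649, -0.27], [0.558, -0.272], [0.565, -0.162]]
side button (340, 180, 10, 9) 55.5 [344.6 183.8] [0.6265 0.0073 0.05  ]
stone [ 0.4821 -0.1907  0.0097]
tray [ 0.6104 -0.2185  0.0159]
button [ 0.5762 -0.1042  0.1416]
```

View pics/crop.png

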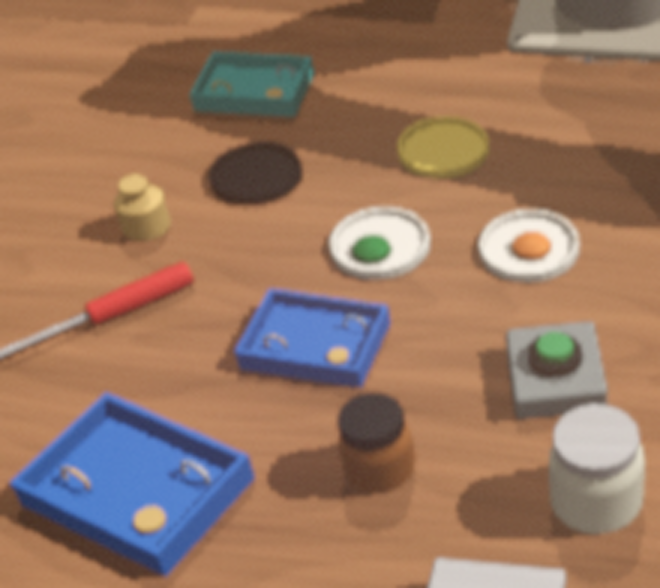

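Crop confirms: green stone at (371,248), small blue tray at (313,337) and green button at (554,346), with the turquoise tray and the larger blue tray clearly separate. Next I check the area around the start pose and work out the shifts.

```bash
cat >> h.py <<'E'
from scipy.spatial.transform import Rotation as Ro
def shift(p):
    o=get_obs(); return np.round(Ro.from_quat(o["ee_rot"]).inv().apply(np.array(p)-o["position"]),4)
E
python3 - <<'E'
from h import *
p=get_obs()["position"]
for n in("scene","side"):
    c=camera(n);print(n,np.round(proj(c,p),0))
    if n=="scene":
        m=cv2.inRange(cv2.cvtColor(c["img"],cv2.COLOR_RGB2HSV)[235:256,300:330],(45,100,60),(85,255,255))
        M=cv2.moments(m,True);u,v=300+M["m10"]/M["m00"],235+M["m01"]/M["m00"];print(u,v,M["m00"],onz(c,u,v,.05))
        print([np.round(onz(c,*q,.0),3) for q in((545,150),(490,150),(490,115))])
for t in((.42,.30,.25),(.482,-.191,.25),(.482,-.191,.15)):print(shift(t))
E
```

```text
scene [534. 107.]Traceback (most recent call last):
  File "<stdin>", line 7, in <module>
ZeroDivisionError: float division by zero
```

```bash
python3 - <<'E'
from h import *
for n in("scene","side"):
    c=camera(n)
    if n=="scene":
        print([np.round(onz(c,*q,.0),3) for q in((555,152),(494,152),(489,115),(545,115))])
    h=cv2.cvtColor(c["img"],cv2.COLOR_RGB2HSV);r=(235,300) if n=="scene" else (175,330)
    print(h[243,315] if n=="scene" else h[184,345])
    m=cv2.inRange(h[r[0]:r[0]+22,r[1]:r[1]+30],(50,90,90),(85,255,255))
    M=cv2.moments(m,True);u,v=r[1]+M["m10"]/max(1,M["m00"]),r[0]+M["m01"]/max(1,M["m00"]);print(u,v,M["m00"],onz(c,u,v,.05))
for t in((.42,.30,.25),(.482,-.191,.25),(.482,-.191,.15)):print(shift(t))
c=camera("scene");cv2.imwrite("pics/c2.png",cv2.resize(c["img"][0:180,440:640,::-1],None,fx=3,fy=3))
E
```

```text
[array([0.099, 0.742, 0.   ]), array([0.121, 0.543, 0.   ]), array([-0.103,  0.555,  0.   ]), array([-0.124,  0.757,  0.   ])]
[ 61  91 179]
315.05 244.025 40.0 [0.63222641 0.01269471 0.05      ]
[ 64 170 180]
344.45454545454544 183.05454545454546 55.0 [0.6284681  0.00990675 0.05      ]
[-0.2732 -0.1871 -0.    ]
[-0.5184 -0.6169 -0.    ]
[-0.5184 -0.6169  0.1   ]
```

View pics/c2.png

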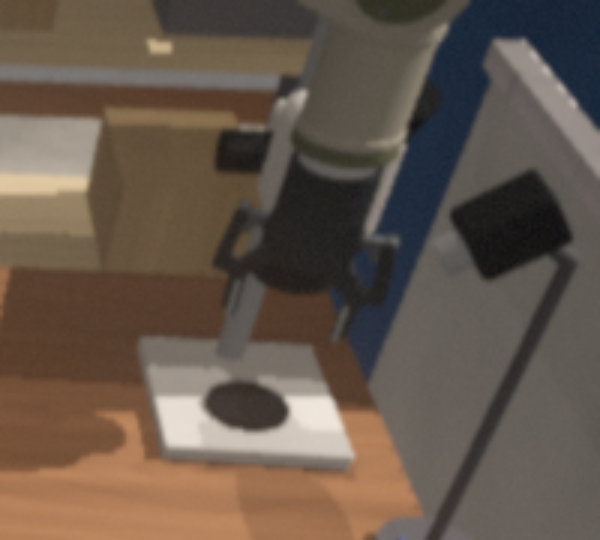

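The picture shows the open gripper in front of a microscope, whose white base is behind it. Moving out along +x and −y is clear.

Request:
carry_out([
  {"xyz": [-0.04,-0.027,0],"angular": [0,0,0]},
  {"xyz": [-0.08,-0.055,0],"angular": [0,0,0]},
  {"xyz": [-0.12,-0.082,0],"angular": [0,0,0]},
  {"xyz": [-0.16,-0.11,0],"angular": [0,0,0]},
  {"xyz": [-0.2,-0.137,0],"angular": [0,0,0]},
  {"xyz": [-0.24,-0.165,0],"angular": [0,0,0]},
  {"xyz": [-0.273,-0.187,0],"angular": [0,0,0]},
  {"xyz": [-0.295,-0.225,0],"angular": [0,0,0]},
  {"xyz": [-0.317,-0.265,0],"angular": [0,0,0]},
  {"xyz": [-0.339,-0.305,0],"angular": [0,0,0]},
  {"xyz": [-0.361,-0.345,0],"angular": [0,0,0]},
  {"xyz": [-0.38,-0.38,0],"angular": [0,0,0]},
], hand=0)

```text
clock: 1.65
position: [0.4448, 0.0785, 0.2503]
ee_rot: [0.196, 0.981, 0.0, 0.0]
ft_force: [0.2, -0.4, -0.6]
grip_width: -0.001
grasp_force: 0.0
```

```bash
python3 - <<'E'
from h import *
o=get_obs();print({k:np.round(o[k],3) for k in("clock","position","ee_rot","grip_width","joint_pos")})
print(shift((.482,-.191,.15)))
E
```

```text
{'clock': np.float64(1.65), 'position': array([0.445, 0.078, 0.25 ]), 'ee_rot': array([0.196, 0.981, 0.   , 0.   ]), 'grip_width': np.float64(-0.001), 'joint_pos': array([-0.621, -0.073,  0.332,  1.909,  0.024,  1.301,  0.881])}
[-0.1377 -0.2347  0.1002]
```

Request:
carry_out([
  {"xyz": [-0.022,-0.038,0],"angular": [0,0,0]},
  {"xyz": [-0.044,-0.076,0],"angular": [0,0,0]},
  {"xyz": [-0.066,-0.114,0],"angular": [0,0,0]},
  {"xyz": [-0.088,-0.152,0],"angular": [0,0,0]},
  {"xyz": [-0.11,-0.19,0],"angular": [0,0,0]},
  {"xyz": [-0.13,-0.222,0],"angular": [0,0,0]},
  {"xyz": [-0.138,-0.235,0.03],"angular": [0,0,0]},
  {"xyz": [-0.138,-0.235,0.07],"angular": [0,0,0]},
  {"xyz": [-0.138,-0.235,0.1],"angular": [0,0,0]},
  {"xyz": [-0.138,-0.235,0.1],"angular": [0,0,0]},
])

```text
clock: 2.65
position: [0.4801, -0.1884, 0.1467]
ee_rot: [0.195, 0.981, -0.0, -0.003]
ft_force: [0.1, 0.8, 0.1]
grip_width: 0.001
grasp_force: 0.0
```

```bash
python3 - <<'E'
from h import *
o=get_obs();p=o["position"];print({k:np.round(o[k],4) for k in("clock","position","ee_rot","grip_width","joint_pos")})
ims=[]
for n in("wrist","side","scene"):
    c=camera(n);im=c["img"][:,:,::-1].copy()
    if n=="wrist":
        h=cv2.cvtColor(c["img"],cv2.COLOR_RGB2HSV);m=cv2.inRange(h,(40,100,30),(85,255,255))
        for k in cv2.findContours(m,0,1)[0]:
            if cv2.contourArea(k)>150:
                M=cv2.moments(k);u,v=M["m10"]/M["m00"],M["m01"]/M["m00"];print("green",u,v,cv2.contourArea(k),cv2.boundingRect(k),onz(c,u,v,.01),onz(c,u,v,.052))
        m=cv2.inRange(h,(105,120,40),(128,255,255))
        for k in cv2.findContours(m,0,1)[0]:
            if cv2.contourArea(k)>500:
                q=cv2.approxPolyDP(cv2.convexHull(k),8,True)[:,0];print("blue",q.tolist(),[np.round(onz(c,*a,.022)[:2],3).tolist() for a in q.astype(float)])
        ims.append(cv2.resize(im,(480,300)))
    else:
        t=[proj(c,p-[0,0,d]) for d in(0,.019,.032)];print(n,np.round(t,1))
        u,v=map(int,t[1]);ims.append(cv2.resize(im[v-30:v+20,u-40:u+40],(480,300),interpolation=2))
cv2.imwrite("pics/w1.png",cv2.resize(np.vstack([np.hstack(ims[:2]),np.hstack([ims[2],ims[2]*0])]),(800,500)))
E
```

```text
{'clock': np.float64(2.65), 'position': array([ 0.4801, -0.1884,  0.1467]), 'ee_rot': array([ 1.952e-01,  9.808e-01, -3.000e-04, -3.100e-03]), 'grip_width': np.float64(0.0007), 'joint_pos': array([-0.3043,  0.2035,  0.6586,  1.9001, -0.1384,  1.0898,  1.5871])}
green 583.0099388379205 268.0697247706422 1090.0 (562, 251, 44, 35) [0.66751855 0.0403341  0.01      ] [0.62587014 0.00840422 0.052     ]
green 321.8762287756926 195.27077747989276 1119.0 (303, 176, 39, 39) [ 0.48307254 -0.18890242  0.01      ] [ 0.47103644 -0.18402898  0.052     ]
blue [[386, 255], [395, 281], [356, 282], [349, 264]] [[0.563, -0.152], [0.596, -0.153], [0.581, -0.191], [0.559, -0.19]]
side [[359.6 222.2]
 [359.  226.6]
 [358.6 229.6]]
scene [[248.5 172.1]
 [249.3 177.4]
 [249.9 181. ]]
```

View pics/w1.png

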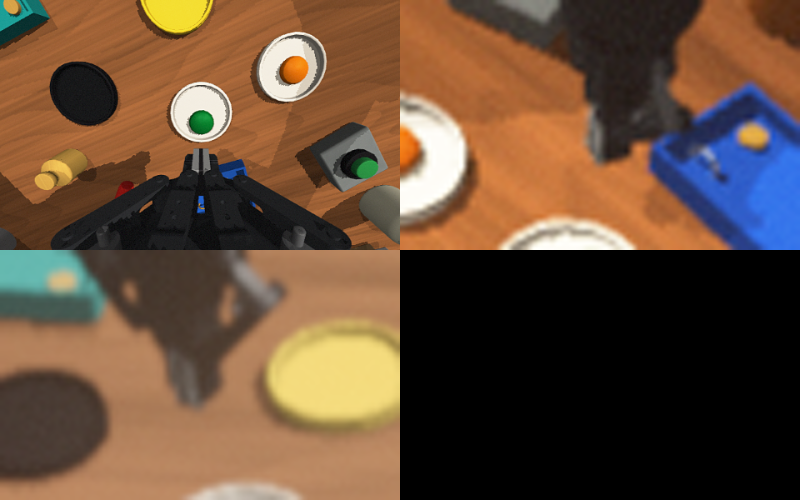

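The wrist view shows the closed fingertips beside the green stone at (201,122). The side view puts the tip about 19–22 mm ahead of the TCP, which matches the description. The stone is at (0.4825, −0.190) in all views.

Next I lower 83 mm to put the tips about 30 mm above the stone. I'll keep the commanded xy, then check it.

Request:
carry_out([
  {"xyz": [0,0,0.025],"angular": [0,0,0]},
  {"xyz": [0,0,0.05],"angular": [0,0,0]},
  {"xyz": [0,0,0.07],"angular": [0,0,0]},
  {"xyz": [0,0,0.082],"angular": [0,0,0]},
  {"xyz": [0,0,0.082],"angular": [0,0,0]},
  {"xyz": [0,0,0.082],"angular": [0,0,0]},
])

```text
clock: 3.4
position: [0.4832, -0.1893, 0.0693]
ee_rot: [0.195, 0.981, 0.0, 0.001]
ft_force: [0.8, 0.3, -0.1]
grip_width: 0.003
grasp_force: 0.0
```

```bash
python3 - <<'E'
from h import *
o=get_obs();print({k:np.round(o[k],4) for k in("clock","position","ee_rot")})
print(shift((.4825,-.190,.068)))
print(shift((.609,-.2175,.07)),shift((.609,-.2175,.12)))
E
```

```text
{'clock': np.float64(3.4), 'position': array([ 0.4832, -0.1893,  0.0693]), 'ee_rot': array([1.951e-01, 9.808e-01, 1.000e-04, 8.000e-04])}
[ 0.0004 -0.001   0.0013]
[-0.127   0.0221 -0.0005] [-0.1271  0.0221 -0.0505]
```

Good. I'll hold here for about 3 s.

Request:
carry_out([
  {"xyz": [0,0,0],"angular": [0,0,0]},
  {"xyz": [0,0,0],"angular": [0,0,0]},
  {"xyz": [0,0,0],"angular": [0,0,0]},
  {"xyz": [0,0,0],"angular": [0,0,0]},
  {"xyz": [0,0,0],"angular": [0,0,0]},
  {"xyz": [0,0,0],"angular": [0,0,0]},
  {"xyz": [0,0,0],"angular": [0,0,0]},
  {"xyz": [0,0,0],"angular": [0,0,0]},
  {"xyz": [0,0,0],"angular": [0,0,0]},
  {"xyz": [0,0,0],"angular": [0,0,0]},
  {"xyz": [0,0,0],"angular": [0,0,0]},
  {"xyz": [0,0,0],"angular": [0,0,0]},
])

```text
clock: 4.6
position: [0.4824, -0.189, 0.068]
ee_rot: [0.195, 0.981, 0.0, -0.0]
ft_force: [0.2, 0.3, 0.4]
grip_width: -0.002
grasp_force: 0.0
```

Request:
carry_out([
  {"xyz": [0,0,0],"angular": [0,0,0]},
  {"xyz": [0,0,0],"angular": [0,0,0]},
  {"xyz": [0,0,0],"angular": [0,0,0]},
  {"xyz": [0,0,0],"angular": [0,0,0]},
  {"xyz": [0,0,0],"angular": [0,0,0]},
  {"xyz": [0,0,0],"angular": [0,0,0]},
  {"xyz": [0,0,0],"angular": [0,0,0]},
  {"xyz": [0,0,0],"angular": [0,0,0]},
  {"xyz": [0,0,0],"angular": [0,0,0]},
  {"xyz": [0,0,0],"angular": [0,0,0]},
  {"xyz": [0,0,0],"angular": [0,0,0]},
  {"xyz": [0,0,0],"angular": [0,0,0]},
])

```text
clock: 5.8
position: [0.4824, -0.189, 0.068]
ee_rot: [0.195, 0.981, 0.0, -0.0]
ft_force: [-0.5, 0.4, 0.6]
grip_width: 0.001
grasp_force: 0.0
```

Request:
carry_out([
  {"xyz": [0,0,0],"angular": [0,0,0]},
  {"xyz": [0,0,0],"angular": [0,0,0]},
  {"xyz": [0,0,0],"angular": [0,0,0]},
  {"xyz": [0,0,0],"angular": [0,0,0]},
  {"xyz": [0,0,0],"angular": [0,0,0]},
  {"xyz": [0,0,0],"angular": [0,0,0]},
])

```text
clock: 6.4
position: [0.4824, -0.189, 0.068]
ee_rot: [0.195, 0.981, 0.0, -0.0]
ft_force: [-0.1, 1.4, -0.2]
grip_width: 0.002
grasp_force: 0.0
```

Request:
carry_out([
  {"xyz": [0,0,-0.04],"angular": [0,0,0]},
  {"xyz": [0,0,-0.08],"angular": [0,0,0]},
  {"xyz": [-0.03,0.006,-0.08],"angular": [0,0,0]},
  {"xyz": [-0.065,0.012,-0.08],"angular": [0,0,0]},
  {"xyz": [-0.1,0.018,-0.08],"angular": [0,0,0]},
  {"xyz": [-0.127,0.022,-0.08],"angular": [0,0,0]},
  {"xyz": [-0.127,0.022,-0.08],"angular": [0,0,0]},
  {"xyz": [-0.127,0.022,-0.08],"angular": [0,0,0]},
])

```text
clock: 7.2
position: [0.6078, -0.2176, 0.1474]
ee_rot: [0.195, 0.981, -0.0, -0.001]
ft_force: [-1.2, -0.4, 0.4]
grip_width: -0.001
grasp_force: 0.0
```

```bash
python3 - <<'E'
from h import *
o=get_obs();print({k:np.round(o[k],4) for k in("clock","position","ee_rot")})
# tray rim by outer corners: side view hull at rim height
for n in("wrist","side","scene"):
    c=camera(n);h=cv2.cvtColor(c["img"],cv2.COLOR_RGB2HSV);m=cv2.inRange(h,(105,120,40),(128,255,255))
    for k in cv2.findContours(m,0,1)[0]:
        if cv2.contourArea(k)>400:
            q=cv2.approxPolyDP(cv2.convexHull(k),4,True)[:,0].astype(float);print(n,cv2.boundingRect(k),[np.round(onz(c,*a,.025)[:2],3).tolist() for a in q])
    if n=="wrist":cv2.imwrite("pics/w2.png",c["img"][:,:,::-1])
print(shift((.609,-.2175,.07)))
E
```

```text
{'clock': np.float64(7.2), 'position': array([ 0.6078, -0.2176,  0.1474]), 'ee_rot': array([ 1.953e-01,  9.807e-01, -3.000e-04, -6.000e-04])}
wrist (256, 134, 143, 119) [[0.574, -0.152], [0.66, -0.159], [0.649, -0.273], [0.564, -0.263]]
side (369, 213, 46, 40) [[0.654, -0.161], [0.646, -0.272], [0.553, -0.271], [0.562, -0.164]]
side (426, 196, 59, 50) [[0.878, -0.264], [0.82, -0.405], [0.697, -0.369], [0.761, -0.23]]
scene (134, 262, 80, 62) [[0.715, -0.369], [0.771, -0.225], [0.882, -0.255], [0.816, -0.407]]
scene (209, 225, 49, 30) [[0.578, -0.156], [0.664, -0.155], [0.646, -0.271], [0.571, -0.262]]
scene (575, 0, 65, 75) [[-1.228, 1.446], [-0.742, 1.28], [-0.4, 0.93], [-0.894, 1.06], [-1.191, 1.176]]
[-0.0016  0.0004  0.0781]
```

View pics/w2.png

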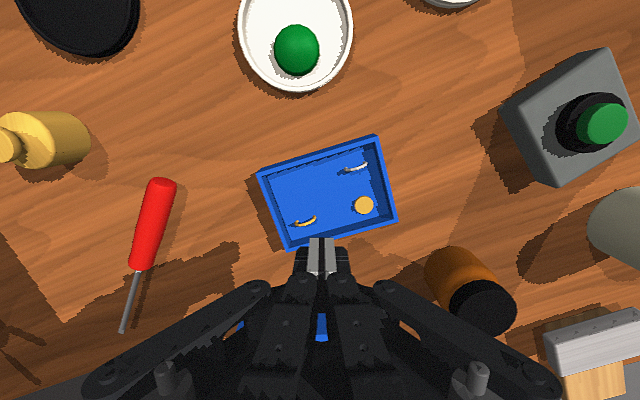

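The wrist view shows the small blue tray centred near (327,192), with the stone still in place in its dish. Averaging the rim corners puts the tray centre at about (0.611, −0.2135). The jar at (470,290) is well to the side.

Request:
carry_out([
  {"xyz": [-0.001,0.005,0.025],"angular": [0,0,0]},
  {"xyz": [-0.001,0.005,0.05],"angular": [0,0,0]},
  {"xyz": [-0.001,0.005,0.068],"angular": [0,0,0]},
  {"xyz": [-0.001,0.005,0.077],"angular": [0,0,0]},
  {"xyz": [-0.001,0.005,0.077],"angular": [0,0,0]},
  {"xyz": [-0.001,0.005,0.077],"angular": [0,0,0]},
  {"xyz": [-0.001,0.005,0.077],"angular": [0,0,0]},
  {"xyz": [-0.001,0.005,0.077],"angular": [0,0,0]},
])

```text
clock: 8.15
position: [0.6115, -0.2132, 0.072]
ee_rot: [0.195, 0.981, 0.0, 0.001]
ft_force: [-0.1, -0.2, -0.3]
grip_width: 0.001
grasp_force: 0.0
```

Request:
carry_out([
  {"xyz": [0,0,0],"angular": [0,0,0]},
  {"xyz": [0,0,0],"angular": [0,0,0]},
  {"xyz": [0,0,0],"angular": [0,0,0]},
  {"xyz": [0,0,0],"angular": [0,0,0]},
  {"xyz": [0,0,0],"angular": [0,0,0]},
  {"xyz": [0,0,0],"angular": [0,0,0]},
  {"xyz": [0,0,0],"angular": [0,0,0]},
  {"xyz": [0,0,0],"angular": [0,0,0]},
  {"xyz": [0,0,0],"angular": [0,0,0]},
  {"xyz": [0,0,0],"angular": [0,0,0]},
  {"xyz": [0,0,0],"angular": [0,0,0]},
  {"xyz": [0,0,0],"angular": [0,0,0]},
])

```text
clock: 9.35
position: [0.611, -0.213, 0.071]
ee_rot: [0.195, 0.981, 0.0, 0.0]
ft_force: [0.2, -0.2, -0.6]
grip_width: -0.003
grasp_force: 0.0
```

Request:
carry_out([
  {"xyz": [0,0,0],"angular": [0,0,0]},
  {"xyz": [0,0,0],"angular": [0,0,0]},
  {"xyz": [0,0,0],"angular": [0,0,0]},
  {"xyz": [0,0,0],"angular": [0,0,0]},
  {"xyz": [0,0,0],"angular": [0,0,0]},
  {"xyz": [0,0,0],"angular": [0,0,0]},
  {"xyz": [0,0,0],"angular": [0,0,0]},
  {"xyz": [0,0,0],"angular": [0,0,0]},
  {"xyz": [0,0,0],"angular": [0,0,0]},
  {"xyz": [0,0,0],"angular": [0,0,0]},
  {"xyz": [0,0,0],"angular": [0,0,0]},
  {"xyz": [0,0,0],"angular": [0,0,0]},
])

```text
clock: 10.55
position: [0.611, -0.213, 0.071]
ee_rot: [0.195, 0.981, 0.0, 0.0]
ft_force: [0.2, 0.5, -0.0]
grip_width: -0.001
grasp_force: 0.0
```

Request:
carry_out([
  {"xyz": [0,0,0],"angular": [0,0,0]},
  {"xyz": [0,0,0],"angular": [0,0,0]},
  {"xyz": [0,0,0],"angular": [0,0,0]},
  {"xyz": [0,0,0],"angular": [0,0,0]},
  {"xyz": [0,0,-0.04],"angular": [0,0,0]},
  {"xyz": [0,0,-0.08],"angular": [0,0,0]},
  {"xyz": [0,0,-0.11],"angular": [0,0,0]},
  {"xyz": [0,0,-0.11],"angular": [0,0,0]},
])

```text
clock: 11.35
position: [0.6129, -0.2142, 0.1859]
ee_rot: [0.195, 0.981, -0.0, 0.004]
ft_force: [0.5, -0.4, -0.6]
grip_width: 0.001
grasp_force: 0.0
```

```bash
python3 - <<'E'
from h import *
o=get_obs();print({k:np.round(o[k],4) for k in("clock","position","ee_rot")})
c=camera("wrist");h=cv2.cvtColor(c["img"],cv2.COLOR_RGB2HSV);m=cv2.inRange(h,(50,100,50),(85,255,255))
for k in cv2.findContours(m,0,1)[0]:
    if cv2.contourArea(k)>150:
        M=cv2.moments(k);u,v=M["m10"]/M["m00"],M["m01"]/M["m00"];print(cv2.boundingRect(k),onz(c,u,v,.01),onz(c,u,v,.05))
print(shift((.628,.0095,.18)))
E
```

```text
{'clock': np.float64(11.35), 'position': array([ 0.6129, -0.2142,  0.1859]), 'ee_rot': array([ 0.1953,  0.9807, -0.    ,  0.0036])}
(536, 98, 43, 36) [0.64330804 0.04026823 0.01      ] [0.62941696 0.01033368 0.05      ]
(274, 30, 40, 42) [ 0.48295536 -0.18822164  0.01      ] [ 0.49046326 -0.18766434  0.05      ]
[0.0705 0.2122 0.0031]
```

Request:
carry_out([
  {"xyz": [0.012,0.037,0],"angular": [0,0,0]},
  {"xyz": [0.024,0.074,0],"angular": [0,0,0]},
  {"xyz": [0.036,0.111,0],"angular": [0,0,0]},
  {"xyz": [0.048,0.148,0],"angular": [0,0,0]},
  {"xyz": [0.06,0.185,0],"angular": [0,0,0]},
  {"xyz": [0.069,0.213,0],"angular": [0,0,0]},
  {"xyz": [0.069,0.213,0.03],"angular": [0,0,0]},
  {"xyz": [0.069,0.213,0.06],"angular": [0,0,0]},
  {"xyz": [0.069,0.213,0.08],"angular": [0,0,0]},
  {"xyz": [0.069,0.213,0.08],"angular": [0,0,0]},
  {"xyz": [0.069,0.213,0.08],"angular": [0,0,0]},
  {"xyz": [0.069,0.213,0.08],"angular": [0,0,0]},
])

```text
clock: 12.6
position: [0.6294, 0.01, 0.1021]
ee_rot: [0.195, 0.981, 0.0, 0.001]
ft_force: [0.4, -0.2, -0.5]
grip_width: 0.004
grasp_force: 0.0
```

```bash
python3 - <<'E'
from h import *
o=get_obs();p=o["position"];print({k:np.round(o[k],4) for k in("clock","position","ee_rot","ft_force")})
print(shift((.629,.010,.071)))
ims=[]
for n in("scene","side"):
    c=camera(n);u,v=map(int,proj(c,p-[0,0,.03]));ims.append(cv2.resize(c["img"][v-30:v+30,u-40:u+40,::-1],(400,300),interpolation=2))
cv2.imwrite("pics/b.png",np.hstack(ims))
E
```

```text
{'clock': np.float64(12.6), 'position': array([0.6294, 0.01  , 0.1021]), 'ee_rot': array([1.952e-01, 9.808e-01, 2.000e-04, 7.000e-04]), 'ft_force': array([ 0.4115, -0.2096, -0.5439])}
[ 0.0004 -0.0001  0.0311]
```

View pics/b.png

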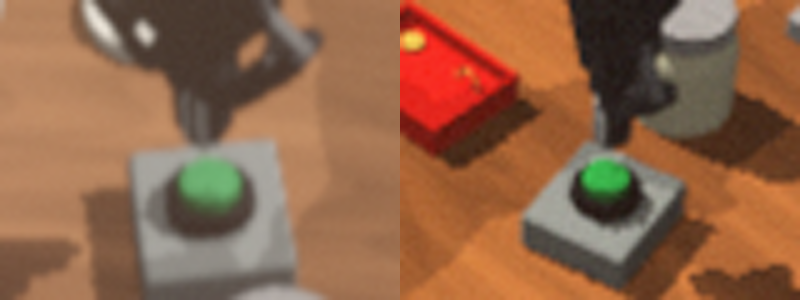

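The closed tips are centred over the green button, at (208,175) in the left panel and (605,175) in the right, and the pale jar is clear. Next I press gently.

Request:
carry_out([
  {"xyz": [0,0,0.015],"angular": [0,0,0]},
  {"xyz": [0,0,0.025],"angular": [0,0,0]},
  {"xyz": [0,0,0.029],"angular": [0,0,0]},
  {"xyz": [0,0,0.032],"angular": [0,0,0]},
  {"xyz": [0,0,0.034],"angular": [0,0,0]},
  {"xyz": [0,0,0.034],"angular": [0,0,0]},
  {"xyz": [0,0,0.034],"angular": [0,0,0]},
])

```text
clock: 13.4
position: [0.6288, 0.0101, 0.0673]
ee_rot: [0.195, 0.981, 0.0, 0.0]
ft_force: [-2.1, -0.1, 3.8]
grip_width: 0.002
grasp_force: 1.7
```

Request:
carry_out([
  {"xyz": [0,0,0.001],"angular": [0,0,0]},
  {"xyz": [0,0,0.002],"angular": [0,0,0]},
  {"xyz": [0,0,0.003],"angular": [0,0,0]},
  {"xyz": [0,0,0.003],"angular": [0,0,0]},
  {"xyz": [0,0,0.003],"angular": [0,0,0]},
])

```text
clock: 13.9
position: [0.629, 0.0101, 0.0648]
ee_rot: [0.195, 0.981, 0.0, 0.0]
ft_force: [-6.8, 0.9, 10.8]
grip_width: -0.004
grasp_force: 5.5
```

The force is well above 5 N, so the button is at its stop. I'll press slightly more to be sure, then release and lift.

Request:
carry_out([
  {"xyz": [0,0,0.001],"angular": [0,0,0]},
  {"xyz": [0,0,0.001],"angular": [0,0,0]},
  {"xyz": [0,0,0.001],"angular": [0,0,0]},
])

```text
clock: 14.2
position: [0.6291, 0.0101, 0.0646]
ee_rot: [0.195, 0.981, 0.0, 0.0]
ft_force: [-9.9, 0.5, 19.3]
grip_width: -0.002
grasp_force: 9.6
```

Request:
carry_out([
  {"xyz": [0,0,-0.01],"angular": [0,0,0]},
  {"xyz": [0,0,-0.03],"angular": [0,0,0]},
  {"xyz": [0,0,-0.07],"angular": [0,0,0]},
  {"xyz": [0,0,-0.11],"angular": [0,0,0]},
  {"xyz": [0,0,-0.15],"angular": [0,0,0]},
  {"xyz": [0,0,-0.15],"angular": [0,0,0]},
  {"xyz": [0,0,-0.15],"angular": [0,0,0]},
  {"xyz": [0,0,-0.15],"angular": [0,0,0]},
  {"xyz": [0,0,-0.15],"angular": [0,0,0]},
])

```text
clock: 15.1
position: [0.6282, 0.0102, 0.2116]
ee_rot: [0.195, 0.981, -0.0, -0.001]
ft_force: [0.4, -0.8, -0.7]
grip_width: -0.006
grasp_force: 0.0
```

```bash
python3 - <<'E'
from h import *
o=get_obs();print({k:np.round(o[k],3) for k in("clock","position","ft_force")})
print(hand_in())
E
```

```text
{'clock': np.float64(15.1), 'position': array([0.628, 0.01 , 0.212]), 'ft_force': array([ 0.44 , -0.796, -0.721])}
the job is handed in; nothing more can be done
None
```

The arm pointed at the green stone for about 3 s, then at the small blue tray for about 3 s, then pressed the green button to its stop and let go; the job was handed in at 15.1 s, and no verdict came back.

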